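# Set the position dial inside a latched valve actuator

## Robot

A 6-joint arm with a two-finger parallel gripper is mounted at the origin on the work surface. World frame = base frame: x ahead of the robot, y to its left, z up, the work surface at z = 0. Lengths are in mm, angles in rad, forces in N, time in s.
With the tool pointing down it reaches from about 275 to 750 mm from the base axis. Payload 10.2 kg.
Tool frame: the origin (TCP) lies midway between the tips of the shut fingers; the grasp point (between the pads) lies 19 mm behind it; z points along the fingers, y is the line along which they close (so a half turn about z gives the same grasp; the last joint's range is limited). The gripper opens to 85 mm and grips with 20 to 120 N. Pads are 22 mm wide; open, the fingers measure 114 mm over their backs; the gripper's body (76 mm by 85 mm) begins 54 mm behind the grasp point. The pads swing forward as they close: fully open they stand 13 mm farther back than shut.
Start: joints at [0.895, 0.313, 1.498, -0, 1.331, -0.223], TCP at [229.693, 472.094, 209.494] pointing down, gripper open.
Joint ranges: [-2.94, 2.94], [-0.97, 2.17], [0.19, 2.56], [-1.23, 4.37], [0.02, 3.11], [-2.88, 2.88]. Speed limits (rad/s): [2.39, 2.39, 3.01, 3.14, 3.14, 3.14].

## Interface

Orientations are given as a unit quaternion [w, x, y, z].
In Python, from rig import ctrl gives the robot as it stands.
- The arm moves only by the tool arm_command, never from a script. Its argument "increments" is a list of rows, each an object with "dr": the turn, a rotation vector about the tool's x, y, z in units of pi/4 rad (1.0 is pi/4 rad), a list of three; "offset": the shift along the tool's x, y, z in units of 120 mm (1.0 is 120 mm), a list of three; "hand": the opening, from -1 (shut) to 1 (fully open). A call has 1 to 8 rows; each row shifts and turns the commanded pose from where the row before left it, along the tool's axes as they then stand; what a row does not reach is not made up. A row lasts 1/10 s, in which the tool goes at most 50 mm and 8.59 degrees, less where a joint would pass 70% of its speed; a pose out of reach is approached as far as the arm can. A call with a number of a shift or a turn outside -1 to 1 is refused whole. A call with a gripper value outside its range is refused whole. The fingers move at their own pace and stop on an object; "grip_force" is the grip in N (left out, the last holds). Time passes only in rows, so rows that do not move let the fingers close. It gives the time, the measured TCP pose, the force, the opening and the grip force at its end, in the units of the state.
- ctrl.sense(): the state, without advancing time (a new reading comes with each control period).
- ctrl.capture(name): name is "side" or "top" or "wrist"; returns the picture (480x640x3 uint8, red, green, blue); there is no depth.
- ctrl.camera_info(name): a dict with "K" (3x3 intrinsics, pixels), "dist" ([k1, k2, p1, p2, k3] as OpenCV has them; the pictures are not rectified), "R" (3x3) and "t" (3): a world point X has camera coordinates R X + t. Camera axes: x right, y down, z forward; pixel columns grow to the right and rows downward; lengths in mm; the calibration is good to about 2 mm. A picture is of the moment at which its call begins: read the wrist's pose just before it. camera_info takes no time and is no camera call; for the wrist camera it gives the pose at the moment of the call.
- ctrl.finish_job(): hands the job in; it is judged then, once.
The state is a dict: "time_s": time; "joints": joint angles; "dq": joint speeds; "tau": joint torques, N m; "eef_pos": TCP position; "ee_rot": TCP orientation; "force": force on the tool from outside, world axes, zero at the start; "wrist_torque": the same for the moment, N m; "grip_width": opening from 0.0 (shut) to 1.0 (fully open); "grip_force": force on a finger pad.
Only numpy, scipy, OpenCV 4.12 (cv2) and the standard library are available. Lean on these libraries where they do the work, as an engineer would, in place of code of your own. Each camera call takes 0.05 s, during which the arm holds its last target. There are 200 camera calls.

## Task

Swing the yellow latch lever clear of the red actuator's cover, lift the cover up to upright, and turn the black dial knob so that its white pointer stands on the orange mark. Then close the cover fully and swing the latch back across it as it was. Never raise the cover while the latch still lies over it, and leave the blue gearbox, the bottle and the screwdriver alone.

Things in the scene. Friction and masses are not known exactly. Their poses are not given: they have to be found in the camera images.
- case: Red actuator housing fixed to the bench, an open-topped box 170 x 170 mm outside, walls 6 mm, rim 110 mm above the bench; a grey deck inside, 55 mm above the bench, carries dial and knob. Origin: centre of its underside, on the bench. Its -x side is the front (towards the robot), the cover is hinged along its +x side, the latch is on its +y side.
- cover (a joint): Angle of the red hinged cover: 0 closed, grows as it opens, pi/2 upright, stop at 1.9. It stays where it is left when at 1 rad or more and sinks shut by itself when nearly closed (below about 0.6). The cover is 170 x 170 mm, 12 mm thick, and lies on the rim.
- cover_hinge (a point): Middle of the cover's hinge line, which is parallel to the case's y axis, at the level of the cover's underside, 85 mm from the case's centre towards its +x, 110 mm above the bench. Its frame turns with the cover.
- cover_handle (a point): Middle of the cover's black bar handle: a 10 mm round bar, 84 mm long between its two feet, parallel to the hinge, 35 mm off the cover's outer face, 145 mm from the hinge line, 25 mm from the cover's front edge. When closed it is 157.5 mm above the bench and is pinched from above, fingers closing along the case's x axis.
- latch (a joint): Angle of the yellow latch lever about its vertical pivot: 0 when it lies straight across the cover (pointing along the case's -y), grows as it swings clockwise seen from above (its post moves towards the robot); clear of the cover from about 1.4, stop at 1.75. Stays where it is left.
- latch_pivot (a point): Pivot of the latch, outside the case's +y wall: 25 mm along +x and 103 mm along +y from the case's centre, 127 mm above the bench. The flat arm of the lever is 12 mm wide, 4 mm above the closed cover.
- latch_post (a point): Point on the axis of the latch's upright grip post, 12 mm below its top: a 14 mm round post, 33 mm tall above the arm (top 168 mm above the bench), 55 mm from the pivot. This point is 156 mm above the bench.
- knob (a joint): Angle of the dial knob about its vertical axis: grows clockwise seen from above, range 0 to 2.6 rad. Stays where it is left.
- knob_grip (a point): On the knob's vertical axis at grip height, 87.5 mm above the bench, 20 mm from the case's centre towards its -x. The knob is a black bar 44 mm long, 14 mm wide, 34 mm tall (top 97.5 mm above the bench) on a 46 mm disc (its top 65.5 mm above the bench). The point's x axis points along the bar towards the pointer end.
- knob_pointer (a point): The white pointer's tip at the foot of the knob's bar, 28 mm from the knob's axis, 62 mm above the bench. A white stripe on top of the bar runs from the axis to the pointer end.
- dial: Fixed dark blue dial plate under the knob, 92 mm in diameter, 3 mm thick, centred on the knob's axis; origin at the centre of its underside, 55 mm above the bench. Its +x axis points at the orange mark (6 mm wide, 30 to 46 mm from the axis); thin grey ticks elsewhere. At the start the mark is 30 to 85 degrees clockwise of the pointer.
- gearbox: Blue gearbox flange, a loose bystander: 70 x 70 mm, 77 mm tall with its square steel stem. Origin at the centre of its underside.
- bottle: Small black bottle with a red cap, a loose bystander: 38 mm in diameter, 85 mm tall. Origin at the centre of its underside.
- screwdriver: Loose screwdriver lying on the bench beside the case, on its -y side, a bystander. Origin at its underside, its length along its x axis.

How it is judged (in metres and radians):
On the way, in this order (a step that is already met when the one before it is completed fails the run):
1. the latch is swung clear of the cover (past 1.35 rad) (value of joint latch above 1.35 rad), for 0.1 s.
2. the cover is raised to about upright (past 1.35 rad) (value of joint cover above 1.35 rad), for 0.2 s.
3. the knob's pointer is on the orange mark (tip within 2.5 mm, about 5 degrees) and the knob is let go (y of knob_pointer in the frame of dial between -0.0025 and 0.0025 m and x of knob_pointer in the frame of dial above 0.02 m and contact force between the fingers and case below 0.1 N), for 0.2 s.
4. the cover is closed (below 0.04 rad) (value of joint cover below 0.04 rad), for 0.2 s.
5. the latch is back across the cover (below 0.3 rad) (value of joint latch below 0.3 rad), for 0.2 s.
At the end, for the whole second after the job is handed in: The white pointer's tip is within 2.5 mm (5 degrees) of the middle of the orange mark, the cover is closed (below 0.04 rad) and the latch lies across it (below 0.3 rad) (y of knob_pointer in the frame of dial between -0.0025 and 0.0025 m and x of knob_pointer in the frame of dial above 0.02 m and value of joint cover below 0.04 rad and value of joint latch below 0.3 rad); the robot touches nothing.
It fails at once if the cover is raised (above 0.06 rad) while the latch still lies over it (below 1.25 rad) (value of joint cover above 0.06 rad and value of joint latch below 1.25 rad).
It fails at once if a bystander is pushed more than 30 mm or tipped over (distance of any of gearbox, bottle, screwdriver from where it was at the start of the episode above 0.03 m or angle between any of gearbox, bottle's own z axis and vertical above 0.7 rad).
It also fails if it takes over 72 s, if anything falls off the work surface, if the arm or the gripper's body presses on something with over 40 N, if the wrist force passes 120 N, or if a joint passes its speed limit or range.

## Working session

There is one attempt and no reset: what is moved stays moved. The work goes in short steps, Python scripts to look and compute and a tool call to move; the robot and the scene stay as the last step left them, time stands still between calls to the robot, and variables do not carry over. Pictures are saved under pics/ and viewed, at most 10 in all, crops included, and the job is handed in when it is done.

Besides the shell and the picture viewer there is one more tool, called after ">>>" as name(argument=value, ...) on one line, values as JSON. arm_command: Moves the arm, as the interface text tells. Shifts and turns lie within -1 to 1; 1 stands for 120 mm of shift or pi/4 rad of turn. Its arguments: {"type":"object","properties":{"increments":{"type":"array"},"grip_force":{"type":"number"}},"required":["increments"]}

```bash
mkdir -p pics; ls; python3 - <<'E'
from rig import ctrl
import cv2
for n in("top","side"):
    cv2.imwrite(f"pics/{n}0.png",ctrl.capture(n)[:,:,::-1])
    c=ctrl.camera_info(n);print(n,c)
s=ctrl.sense();print(s)
E
```

```text
pics
top {'K': array([[444.71280769,   0.        , 317.03242418],
       [  0.        , 444.71280769, 236.5845572 ],
       [  0.        ,   0.        ,   1.        ]]), 'dist': array([-0.1076786,  0.       ,  0.       ,  0.       ,  0.       ]), 'R': array([[-0.01157964, -0.99976405,  0.01837831],
       [-0.99540719,  0.00977859, -0.09523076],
       [ 0.09502858, -0.01939664, -0.99528556]]), 't': array([ 22.51402765, 589.53072961, 864.52739181])}
side {'K': array([[454.11805065,   0.        , 322.58225613],
       [  0.        , 454.11805065, 242.3772334 ],
       [  0.        ,   0.        ,   1.        ]]), 'dist': array([-0.07083542,  0.        ,  0.        ,  0.        ,  0.        ]), 'R': array([[ 0.95427478, -0.29826834,  0.0198905 ],
       [-0.15453776, -0.54919402, -0.82128193],
       [ 0.25588614,  0.7806548 , -0.57017573]]), 't': array([-551.84315062,  207.54758914,  717.70891786])}
{'time_s': 0.1, 'joints': array([ 8.94583253e-01,  3.13381580e-01,  1.49835011e+00, -8.95509084e-06,
        1.33097822e+00, -2.23422736e-01]), 'dq': array([ 0.00127305,  0.00016731, -0.00159718, -0.00058982,  0.00021667,
        0.0013867 ]), 'tau': array([ 4.06165025e-03, -4.12901008e+01, -2.60141051e+01, -9.33988349e-05,
        3.04669498e-03,  2.47506813e-05]), 'eef_pos': array([229.5418318 , 471.88820157, 209.00283315]), 'ee_rot': array([-2.38974779e-04,  2.24465073e-01,  9.74481975e-01, -5.04947316e-04]), 'force': array([-0.71656326, -0.26553998, -0.67840695]), 'wrist_torque': array([ 0.0370745 , -0.0791067 , -0.04427989]), 'grip_force': 0.0, 'grip_width': 0.9993306268026945}
```

View pics/top0.png

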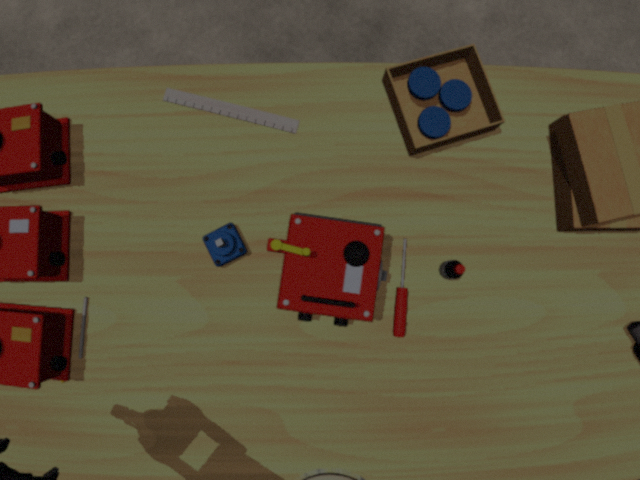

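View pics/side0.png

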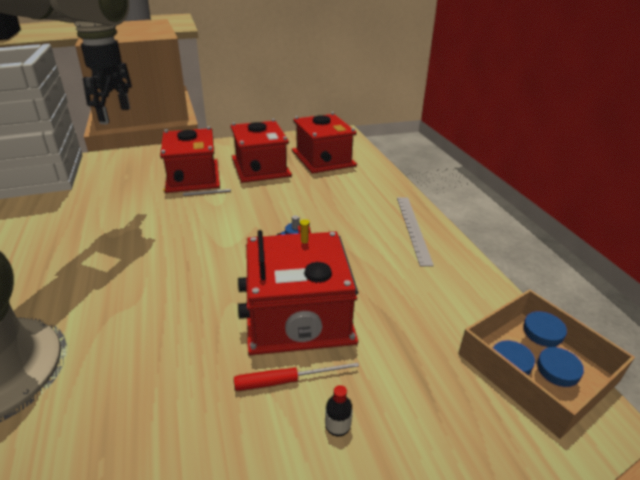

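The top view shows the case with cover corners near (296,214), (384,224), (375,320) and (278,310). The latch post is near (305,252), the pivot near (275,244), and the handle runs from (303,299) to (356,305). The gearbox is at (225,243), and the screwdriver and bottle are on the right. I'll enlarge this area.

```bash
python3 - <<'E'
import cv2
a=cv2.imread("pics/top0.png")[205:330,260:400]
a=cv2.convertScaleAbs(a,alpha=1.6,beta=10)
a=cv2.resize(a,None,fx=4.8,fy=4.8,interpolation=cv2.INTER_CUBIC)
cv2.imwrite("pics/top0c.png",a)
E
```

```text
(no output)
```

View pics/top0c.png

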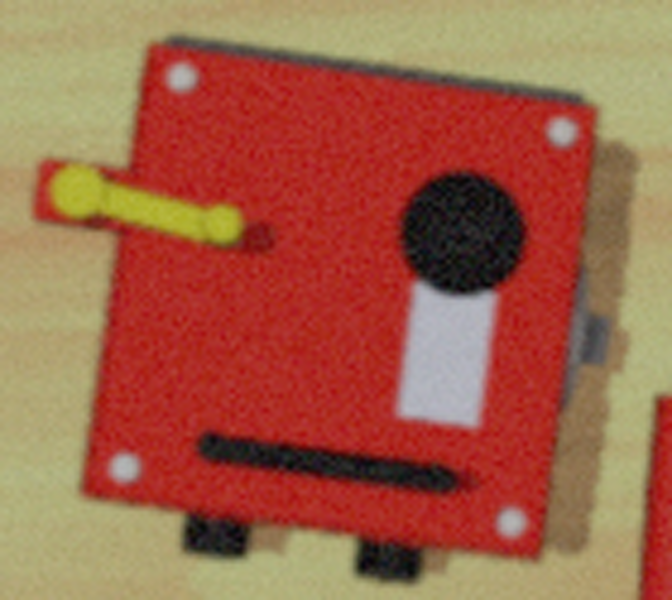

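The enlarged crop is clear. Cover corners are at (85,492), (152,45), (596,103) and (541,558), the post top is at (223,225), the pivot cap is at (76,190), and the handle runs from (207,445) to (447,480). I'll fit the case pose.

```bash
cat > h.py <<'E'
import numpy as np, cv2
from scipy.optimize import least_squares
from scipy.spatial.transform import Rotation as Ro
def proj(c,P):
    return cv2.projectPoints(np.float64(P).reshape(-1,1,3),cv2.Rodrigues(c["R"])[0],c["t"],c["K"],c["dist"])[0][:,0]
def world(pose,L):
    x,y,a=pose;L=np.atleast_2d(L).astype(float);c,s=np.cos(a),np.sin(a)
    return np.c_[x+c*L[:,0]-s*L[:,1],y+s*L[:,0]+c*L[:,1],L[:,2]]
def crop2px(U,x0,y0,f): return np.array([x0,y0])+(np.array(U)+.5)/f-.5
E
python3 - <<'E'
from h import *
from rig import ctrl
c=ctrl.camera_info("top")
uv=crop2px([(85,492),(152,45),(596,103),(541,558),(223,225),(207,445),(447,480)],260,205,4.8)
L=[(-85,85,122),(85,85,122),(85,-85,122),(-85,-85,122),(25,48,168),(-60,42,159),(-60,-42,159)]
f=lambda p:(proj(c,world(p,L))-uv).ravel()
r=least_squares(f,[500,0,0]);print(r.x,np.degrees(r.x[2]));print(f(r.x).reshape(-1,2).round(2))
np.save("pose.npy",r.x)
for n,l in dict(pivot=(25,103,127),post=(25,48,156),handle=(-60,0,157.5),knob=(-20,0,87.5),hinge=(85,0,110)).items(): print(n,world(r.x,l).round(1))
s=ctrl.sense();print(Ro.from_quat(s["ee_rot"],scalar_first=True).as_matrix().round(3))
def gp(uv,z):
    n=cv2.undistortPoints(np.float64([[uv]]),c["K"],c["dist"])[0,0];d=c["R"].T@[n[0],n[1],1];o=-c["R"].T@c["t"];return o+d*(z-o[2])/d[2]
print("gearbox",gp((225,243),30),"bottle",gp((455,269),60),"sd",gp((400,312),10),gp((405,240),5))
E
```

```text
[ 5.25650021e+02 -6.72209867e+00 -1.44468821e-01] -8.277453722274895
[[ 0.12  1.27]
 [-0.64  0.08]
 [ 0.14  0.63]
 [ 0.1   0.08]
 [ 0.28 -3.53]
 [ 0.4   1.17]
 [-0.42  0.4 ]]
pivot [[565.2  91.6 127. ]]
post [[557.3  37.2 156. ]]
handle [[466.3   1.9 157.5]]
knob [[505.9  -3.8  87.5]]
hinge [[609.8 -19.  110. ]]
[[-0.899  0.437 -0.001]
 [ 0.437  0.899 -0.001]
 [ 0.    -0.001 -1.   ]]
gearbox [578.45403705 200.57963389  30.        ] bottle [ 520.40993254 -252.02710923   60.        ] sd [ 435.59654982 -151.25722506   10.        ] [ 583.02140883 -166.58495783    5.        ]
```

```bash
cat >> h.py <<'E'
def plan(s,target,ydir=None,final=None):
    """offset (units of 120mm, tool axes) to target from state s; turn about tool z (units pi/4) to bring tool y line to world angle ydir (deg)"""
    R=Ro.from_quat(s["ee_rot"],scalar_first=True).as_matrix()
    out={}
    if ydir is not None:
        a=np.degrees(np.arctan2(R[1,1],R[0,1]));out["turn_z_total"]=round(-(ydir-a)/45,3)
        w=np.radians(ydir-a);R=Ro.from_rotvec([0,0,w]).as_matrix()@R
    o=R.T@(np.array(target)-s["eef_pos"])/120
    out["offset_after_turn"]=o.round(3);out["len_mm"]=round(np.linalg.norm(o)*120,1)
    return out
E
python3 - <<'E'
from h import *
from rig import ctrl
c=ctrl.camera_info("top")
uv=crop2px([(85,492),(152,45),(596,103),(541,558),(223,225),(207,445),(447,480),(76,190)],260,205,4.8)
def L(q): return [(-85,85,122),(85,85,122),(85,-85,122),(-85,-85,122),(25-55*np.sin(q),103-55*np.cos(q),168),(-60,42,159),(-60,-42,159),(25,103,137)]
f=lambda p:(proj(c,world(p[:3],L(p[3])))-uv).ravel()
r=least_squares(f,[500,0,0,0]);print(r.x,np.degrees(r.x[2]));print(f(r.x).reshape(-1,2).round(2))
np.save("pose.npy",r.x)
q=r.x[3];p=r.x[:3]
post=world(p,(25-55*np.sin(q),103-55*np.cos(q),140))[0];print(post, world(p,(25,103,140)),world(p,(-60,0,140)))
s=ctrl.sense()
yd=np.degrees(p[2]-q);print(yd);post[2]=205;print(plan(s,post,yd))
E
```

```text
[ 5.26666238e+02 -6.96805128e+00 -1.48966841e-01  1.30257823e-01] -8.535171291272857
[[ 0.08  0.44]
 [-0.27 -0.66]
 [ 0.44  0.31]
 [-0.01 -0.31]
 [-0.36 -0.1 ]
 [ 0.4   0.43]
 [-0.46 -0.11]
 [ 0.21 -0.03]]
[551.51768685  38.31098753 140.        ] [[566.6762602   91.18080552 140.        ]] [[467.33074097   1.93693845 140.        ]]
-15.998394773543154
{'turn_z_total': np.float64(1.779), 'offset_after_turn': array([-2.734,  3.575,  0.029]), 'len_mm': np.float64(540.1)}
```

>>> arm_command(increments=[{"dr":[0,0,0.178],"offset":[0,0,0],"hand":0},{"dr":[0,0,0.178],"offset":[0,0,0],"hand":0},{"dr":[0,0,0.178],"offset":[0,0,0],"hand":0},{"dr":[0,0,0.178],"offset":[0,0,0],"hand":0},{"dr":[0,0,0.178],"offset":[0,0,0],"hand":0}])

```text
time_s: 0.6
eef_pos: [229.6, 472.0, 209.2]
ee_rot: [-0.0, 0.547, 0.837, -0.0]
force: [-0.3, -0.0, 0.3]
grip_width: 0.502
grip_force: 0.0
```

>>> arm_command(increments=[{"dr":[0,0,0.178],"offset":[0,0,0],"hand":0},{"dr":[0,0,0.178],"offset":[0,0,0],"hand":0},{"dr":[0,0,0.178],"offset":[0,0,0],"hand":0},{"dr":[0,0,0.178],"offset":[0,0,0],"hand":0},{"dr":[0,0,0.178],"offset":[0,0,0],"hand":0}])

```text
time_s: 1.1
eef_pos: [229.6, 472.0, 209.2]
ee_rot: [0.0, 0.801, 0.599, -0.0]
force: [-0.8, -0.6, 0.1]
grip_width: 0.501
grip_force: 0.0
```

>>> arm_command(increments=[{"dr":[0,0,0],"offset":[-0.21,0.275,0],"hand":0},{"dr":[0,0,0],"offset":[-0.21,0.275,0],"hand":0},{"dr":[0,0,0],"offset":[-0.21,0.275,0],"hand":0},{"dr":[0,0,0],"offset":[-0.21,0.275,0],"hand":0},{"dr":[0,0,0],"offset":[-0.21,0.275,0],"hand":0},{"dr":[0,0,0],"offset":[-0.21,0.275,0],"hand":0},{"dr":[0,0,0],"offset":[-0.21,0.275,0],"hand":0}])

```text
time_s: 1.8
eef_pos: [403.6, 237.2, 209.4]
ee_rot: [-0.0, 0.799, 0.602, -0.0]
force: [0.1, 0.6, 0.2]
grip_width: 0.498
grip_force: 0.0
```

>>> arm_command(increments=[{"dr":[0,0,0],"offset":[-0.21,0.275,0],"hand":0},{"dr":[0,0,0],"offset":[-0.21,0.275,0],"hand":0},{"dr":[0,0,0],"offset":[-0.21,0.275,0],"hand":0},{"dr":[0,0,0],"offset":[-0.21,0.275,0],"hand":0},{"dr":[0,0,0],"offset":[-0.21,0.275,0],"hand":0},{"dr":[0,0,0],"offset":[-0.21,0.275,0],"hand":0},{"dr":[0,0,0],"offset":[0,0,0],"hand":0}])

```text
time_s: 2.5
eef_pos: [553.1, 35.0, 208.4]
ee_rot: [0.0, 0.8, 0.6, -0.001]
force: [0.6, 0.3, -0.5]
grip_width: 0.496
grip_force: 0.0
```

```bash
python3 - <<'E'
from h import *
from rig import ctrl
s=ctrl.sense();print(s["time_s"],s["eef_pos"],s["joints"],s["grip_width"])
print(plan(s,[551.5,38.3,140],-16))
im=ctrl.capture("wrist");cv2.imwrite("pics/w1.png",im[:,:,::-1])
c=ctrl.camera_info("wrist");print(proj(c,[551.5,38.3,168]))
E
```

```text
2.5 [553.13168417  34.97686759 208.44420148] [-1.47872050e-01  3.78801365e-01  1.40866374e+00 -7.75435938e-04
  1.35480702e+00  1.36559899e-01] 0.496465481564419
{'turn_z_total': np.float64(-0.006), 'offset_after_turn': array([ 0.023, -0.02 ,  0.57 ]), 'len_mm': np.float64(68.5)}
[[318.43618669 255.26236545]]
```

View pics/w1.png

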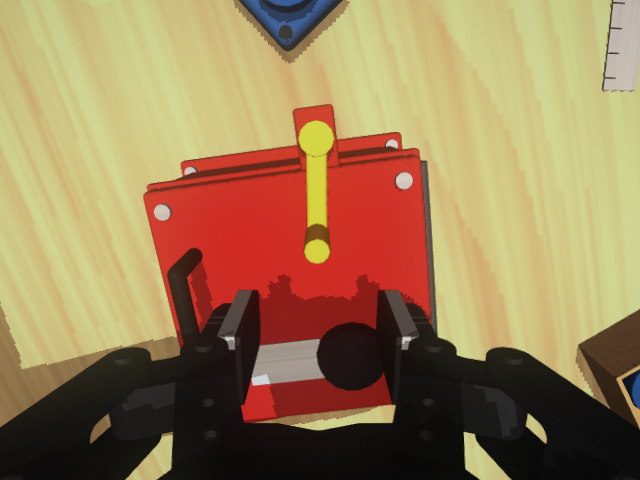

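The wrist view shows the post top at (317,251) between the fingers' planes, about 4 px from the prediction, so the fit is good. I'll lower and grip.

>>> arm_command(increments=[{"dr":[0,0,0],"offset":[0.018,-0.02,0.14],"hand":0},{"dr":[0,0,0],"offset":[0,0,0.14],"hand":0},{"dr":[0,0,0],"offset":[0,0,0.14],"hand":0},{"dr":[0,0,0],"offset":[0,0,0.14],"hand":0},{"dr":[0,0,0],"offset":[0,0,0],"hand":0}])

```text
time_s: 3.05
eef_pos: [548.1, 42.5, 140.4]
ee_rot: [-0.002, 0.799, 0.602, -0.002]
force: [-0.2, 0.8, 0.7]
grip_width: 0.502
grip_force: 0.0
```

>>> arm_command(increments=[{"dr":[0,0,0],"offset":[0,0,0],"hand":-1},{"dr":[0,0,0],"offset":[0,0,0],"hand":-1},{"dr":[0,0,0],"offset":[0,0,0],"hand":-1},{"dr":[0,0,0],"offset":[0,0,0],"hand":-1},{"dr":[0,0,0],"offset":[0,0,0],"hand":-1}], grip_force=30)

```text
time_s: 3.55
eef_pos: [550.2, 41.5, 143.3]
ee_rot: [0.001, 0.799, 0.602, 0.001]
force: [-1.3, 0.2, 5.9]
grip_width: 0.124
grip_force: 29.7
```

```bash
python3 - <<'E'
from h import *
from rig import ctrl
s=ctrl.sense();print(s["eef_pos"],s["force"],s["grip_width"],s["grip_force"])
p=np.load("pose.npy");R=Ro.from_quat(s["ee_rot"],scalar_first=True).as_matrix()
piv=world(p[:3],(25,103,0))[0];v=s["eef_pos"]-piv;v[2]=0;print(np.linalg.norm(v[:2]),"pivot in tool",R.T@-v)
n=9;d=(1.56-p[3])/n
w=Ro.from_rotvec([0,0,-d]).apply(v)-v
print("dq/row",d,"turn",d/(np.pi/4),"offset",(R.T@w)/120)
E
```

```text
[550.20331468  41.47795194 143.32355717] [-1.28416764  0.15562763  5.85812865] 0.12363759606156736 29.65343803167343
52.36154684875879 pivot in tool [5.23196293e+01 2.09457293e+00 2.72268798e-02]
dq/row 0.15886024193580298 turn 0.2022671421188596 offset [ 0.00825126 -0.06875173 -0.00012165]
```

>>> arm_command(increments=[{"dr":[0,0,0.09],"offset":[0.001,-0.032,-0.02],"hand":-1},{"dr":[0,0,0.09],"offset":[0.001,-0.032,0],"hand":-1},{"dr":[0,0,0.18],"offset":[0.0046,-0.0645,0],"hand":-1},{"dr":[0,0,0.18],"offset":[0.0046,-0.0645,0],"hand":-1},{"dr":[0,0,0.18],"offset":[0.0046,-0.0645,0],"hand":-1}])

```text
time_s: 4.05
eef_pos: [525.3, 59.6, 144.0]
ee_rot: [-0.001, 0.936, 0.352, 0.003]
force: [17.9, 11.9, -14.2]
grip_width: 0.119
grip_force: 29.1
```

```bash
python3 - <<'E'
from h import *
from rig import ctrl
s=ctrl.sense();p=np.load("pose.npy");R=Ro.from_quat(s["ee_rot"],scalar_first=True).as_matrix()
piv=world(p[:3],(25,103,140))[0];print("pivot in tool",R.T@(piv-s["eef_pos"]),s["force"],s["grip_width"],s["eef_pos"])
E
```

```text
pivot in tool [51.89844361  3.44233552  4.3163684 ] [ 17.94145836  11.87211199 -14.15624767] 0.11930974947066308 [525.33150324  59.58132524 144.00163438]
```

>>> arm_command(increments=[{"dr":[0,0,0.18],"offset":[0.0046,-0.0645,0],"hand":-1},{"dr":[0,0,0.18],"offset":[0.0046,-0.0645,0],"hand":-1},{"dr":[0,0,0.18],"offset":[0.0046,-0.0645,0],"hand":-1}])

```text
time_s: 4.35
eef_pos: [516.1, 79.1, 144.2]
ee_rot: [-0.0, 0.989, 0.147, 0.005]
force: [28.1, 6.0, -21.3]
grip_width: 0.12
grip_force: 29.0
```

>>> arm_command(increments=[{"dr":[0,0,0.18],"offset":[0.0046,-0.0645,0],"hand":-1},{"dr":[0,0,0.18],"offset":[0.0046,-0.0645,0],"hand":-1},{"dr":[0,0,0.18],"offset":[0.0046,-0.0645,0],"hand":-1},{"dr":[0,0,0],"offset":[0,0,0],"hand":-1}])

```text
time_s: 4.75
eef_pos: [515.4, 100.4, 144.3]
ee_rot: [0.0, 0.998, -0.064, 0.006]
force: [29.1, -3.7, -21.8]
grip_width: 0.116
grip_force: 29.2
```

```bash
python3 - <<'E'
from h import *
from rig import ctrl
s=ctrl.sense();p=np.load("pose.npy");R=Ro.from_quat(s["ee_rot"],scalar_first=True).as_matrix()
piv=world(p[:3],(25,103,140))[0];print("pivot in tool",R.T@(piv-s["eef_pos"]),s["force"],s["grip_width"],s["eef_pos"])
v=(s["eef_pos"]-piv)[:2];a=np.arctan2(v[1],v[0]);print("q",(-np.pi/2+p[2]-a)%(2*np.pi))
E
```

```text
pivot in tool [51.9456493   2.66864649  4.9355602 ] [ 29.12655278  -3.66618533 -21.84163143] 0.11629171066302063 [515.43233401 100.43035885 144.28225435]
q 1.6004071557904709
```

>>> arm_command(increments=[{"dr":[0,0,0],"offset":[0,0,0],"hand":0},{"dr":[0,0,0],"offset":[0,0,0],"hand":0},{"dr":[0,0,0],"offset":[0,0,0],"hand":0},{"dr":[0,0,0],"offset":[0,0,-0.2],"hand":0},{"dr":[0,0,0],"offset":[0,0,-0.3],"hand":0},{"dr":[0,0,0],"offset":[0,0,-0.15],"hand":0},{"dr":[0,0,-0.18],"offset":[0,0,0],"hand":0},{"dr":[0,0,-0.18],"offset":[0,0,0],"hand":0}])

```text
time_s: 5.55
eef_pos: [510.5, 101.0, 223.5]
ee_rot: [0.0, 0.997, 0.083, 0.001]
force: [0.6, 0.2, -0.5]
grip_width: 0.5
grip_force: 0.0
```

>>> arm_command(increments=[{"dr":[0,0,-0.18],"offset":[0,0,0],"hand":0},{"dr":[0,0,-0.18],"offset":[0,0,0],"hand":0},{"dr":[0,0,-0.18],"offset":[0,0,0],"hand":0},{"dr":[0,0,-0.18],"offset":[0,0,0],"hand":0},{"dr":[0,0,-0.18],"offset":[0,0,0],"hand":0},{"dr":[0,0,-0.18],"offset":[0,0,0],"hand":0},{"dr":[0,0,-0.18],"offset":[0,0,0],"hand":0},{"dr":[0,0,-0.18],"offset":[0,0,0],"hand":0}])

```text
time_s: 6.35
eef_pos: [510.3, 101.0, 222.9]
ee_rot: [-0.0, 0.797, 0.604, -0.0]
force: [-0.4, 0.4, 0.4]
grip_width: 0.498
grip_force: 0.0
```

```bash
python3 - <<'E'
from h import *
from rig import ctrl
s=ctrl.sense();p=np.load("pose.npy")
print(s["time_s"],s["eef_pos"],s["force"])
print(plan(s,[467.3,1.9,195],np.degrees(p[2])))
im=ctrl.capture("top")
# latch angle from yellow blob
h=cv2.cvtColor(im,cv2.COLOR_RGB2HSV);m=(cv2.inRange(h,(24,150,90),(34,255,255))>0)
m[:200]=0;m[340:]=0;m[:,:240]=0;m[:,400:]=0
v,u=np.nonzero(m);print(len(u),u.min(),u.max(),v.min(),v.max())
c=ctrl.camera_info("top")
for q in(1.3,1.45,1.6):print(q,proj(c,world(p[:3],[(25,103,137),(25-55*np.sin(q),103-55*np.cos(q),168)])).round(1))
cv2.imwrite("pics/top1.png",cv2.resize(im[200:340,240:400,::-1],None,fx=4,fy=4,interpolation=cv2.INTER_CUBIC))
E
```

```text
6.35 [510.26620226 100.95734042 222.85109223] [-0.38899154  0.44224679  0.43431053]
{'turn_z_total': np.float64(-0.159), 'offset_after_turn': array([-0.869, -0.232,  0.232]), 'len_mm': np.float64(111.5)}Traceback (most recent call last):
  File "<stdin>", line 10, in <module>
    return umr_minimum(a, axis, None, out, keepdims, initial, where)
ValueError: zero-size array to reduction operation minimum which has no identity
```

>>> arm_command(increments=[{"dr":[0,0,-0.16],"offset":[0,0,0],"hand":0},{"dr":[0,0,0],"offset":[-0.29,-0.077,0.077],"hand":0},{"dr":[0,0,0],"offset":[-0.29,-0.077,0.077],"hand":0},{"dr":[0,0,0],"offset":[-0.29,-0.077,0.077],"hand":0},{"dr":[0,0,0],"offset":[0,0,0],"hand":0}])

```text
time_s: 6.9
eef_pos: [465.4, -0.4, 194.2]
ee_rot: [-0.001, 0.762, 0.648, -0.001]
force: [0.7, 0.5, 1.1]
grip_width: 0.504
grip_force: 0.0
```

```bash
python3 - <<'E'
from h import *
from rig import ctrl
s=ctrl.sense();p=np.load("pose.npy")
print(s["time_s"],s["eef_pos"],s["force"])
print(plan(s,[467.3,1.9,138.5],np.degrees(p[2])))
im=ctrl.capture("wrist");cv2.imwrite("pics/w2.png",im[:,:,::-1])
c=ctrl.camera_info("wrist")
for q in(1.3,1.45,1.6):print(q,proj(c,world(p[:3],[(25,103,137),(25-55*np.sin(q),103-55*np.cos(q),168)])).round(1).tolist())
print("handle",proj(c,world(p[:3],[(-60,42,162),(-60,-42,162)])))
E
```

```text
6.9 [ 4.65371827e+02 -3.62862399e-01  1.94196586e+02] [0.73281263 0.4835615  1.10649963]
{'turn_z_total': np.float64(-0.015), 'offset_after_turn': array([0.021, 0.014, 0.464]), 'len_mm': np.float64(55.8)}
1.3 [[490.1, 45.6], [394.5, 68.7]]
1.45 [[490.1, 45.6], [391.3, 48.8]]
1.6 [[490.1, 45.6], [390.9, 28.2]]
handle [[320.89085849 175.08292051]
 [322.24447867 336.49151546]]
```

View pics/w2.png

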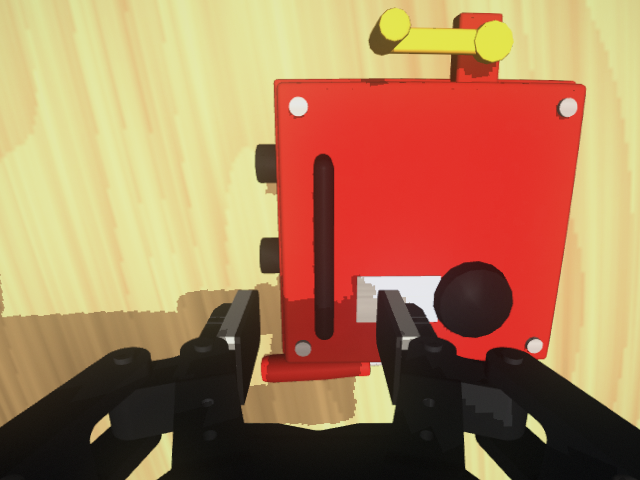

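The wrist view shows the latch swung clear, with its post at (395,25) and pivot at (494,41), so q is about 1.57. The handle bar at column 323 lies between the fingers. I'll lower and pinch.

>>> arm_command(increments=[{"dr":[0,0,-0.015],"offset":[0.02,0.014,0.15],"hand":0},{"dr":[0,0,0],"offset":[0,0,0.15],"hand":0},{"dr":[0,0,0],"offset":[0,0,0.15],"hand":0},{"dr":[0,0,0],"offset":[0,0,0],"hand":0}])

```text
time_s: 7.35
eef_pos: [468.3, 5.1, 139.6]
ee_rot: [-0.001, 0.756, 0.655, -0.001]
force: [-0.5, -0.5, 0.2]
grip_width: 0.499
grip_force: 0.0
```

>>> arm_command(increments=[{"dr":[0,0,0],"offset":[0,0,0],"hand":-1},{"dr":[0,0,0],"offset":[0,0,0],"hand":-1},{"dr":[0,0,0],"offset":[0,0,0],"hand":-1},{"dr":[0,0,0],"offset":[0,0,0],"hand":-1},{"dr":[0,0,0],"offset":[0,0,0],"hand":-1}], grip_force=40)

```text
time_s: 7.85
eef_pos: [469.2, 4.1, 141.3]
ee_rot: [0.0, 0.756, 0.655, 0.0]
force: [-0.2, 0.2, -0.5]
grip_width: 0.002
grip_force: 0.0
```

```bash
cat >> h.py <<'E'
def arc(th,tilt):
    """rows in tool axes (tool x = case y, tool y = case x, z down) moving the pinched handle through cover angles th with tool tilts tilt"""
    rel=lambda t:np.array([-145*np.cos(t)+47.5*np.sin(t),145*np.sin(t)+47.5*np.cos(t)])  # x,z
    def tcp(t,a): return rel(t)+19*np.array([-np.sin(a),-np.cos(a)])
    rows=[];cur=tcp(th[0],tilt[0])
    for i in range(1,len(th)):
        a=tilt[i-1];d=tcp(th[i],tilt[i])-cur
        y=np.array([np.cos(a),-np.sin(a)]);z=np.array([-np.sin(a),-np.cos(a)])
        o=np.round([d@y/120,d@z/120],3);cur=cur+120*(o[0]*y+o[1]*z)
        rows.append((round((tilt[i]-a)/(np.pi/4),3),o[0],o[1]))
    return rows
E
python3 - <<'E'
from h import *
from rig import ctrl
s=ctrl.sense();print(s["eef_pos"],s["force"],s["grip_width"],s["grip_force"])
th=np.r_[0,.05,np.linspace(.15,1.55,15)];u=np.pi/4*.025
for t,r in zip(th[1:],arc(th,u*np.arange(17))):print(round(t,2),*r)
E
```

```text
[469.20120013   4.11723691 141.27748676] [-0.24313024  0.22303647 -0.54947328] 0.0015493849645740018 0.0
0.05 0.025 0.018 -0.06
0.15 0.025 0.046 -0.117
0.25 0.025 0.055 -0.113
0.35 0.025 0.065 -0.108
0.45 0.025 0.072 -0.102
0.55 0.025 0.081 -0.096
0.65 0.025 0.088 -0.089
0.75 0.025 0.095 -0.081
0.85 0.025 0.101 -0.073
0.95 0.025 0.106 -0.064
1.05 0.025 0.111 -0.055
1.15 0.025 0.116 -0.046
1.25 0.025 0.118 -0.037
1.35 0.025 0.122 -0.026
1.45 0.025 0.123 -0.017
1.55 0.025 0.123 -0.006
```

The fingers shut on nothing, so I'll look.

```bash
python3 - <<'E'
from h import *
from rig import ctrl
im=ctrl.capture("wrist");im2=ctrl.capture("side")
a=cv2.resize(im2[200:360,180:400],(440,320),interpolation=cv2.INTER_CUBIC)
b=im[160:480,140:500]
cv2.imwrite("pics/m.png",np.hstack([a,b])[:,:,::-1])
E
```

```text
(no output)
```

View pics/m.png

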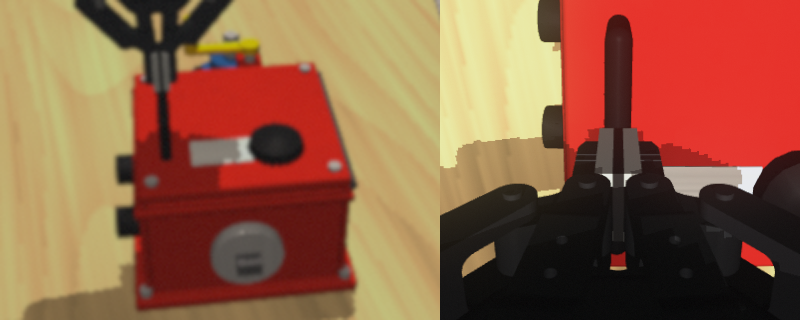

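```bash
python3 - <<'E'
from h import *
from rig import ctrl
s=ctrl.sense();p=np.load("pose.npy");c=ctrl.camera_info("side")
print(s["eef_pos"],s["grip_width"],s["grip_force"],s["force"],s["wrist_torque"])
f=lambda X:((proj(c,X)-[180,200])*2).round(0).tolist()
print("tcp",f([s["eef_pos"],s["eef_pos"]+[0,0,19],s["eef_pos"]+[0,0,54]]))
print("bar",f(world(p[:3],[(-60,42,157.5),(-60,0,157.5),(-60,-42,157.5)])))
print("corners",f(world(p[:3],[(-85,-85,122),(85,-85,122),(85,85,122),(-85,85,122)])))
c=ctrl.camera_info("wrist")
f=lambda X:((proj(c,X)-[140-440,160])).round(0).tolist()
print("wrist tcp",f([s["eef_pos"],s["eef_pos"]+[0,0,19]]),"bar",f(world(p[:3],[(-60,42,157.5),(-60,0,157.5),(-60,-42,157.5)])))
E
```

```text
[469.14056426   4.10672235 141.11004037] -0.002599225394873595 0.0 [ 0.99280182 -0.05204369 -0.71841457] [ 0.03800836 -0.00964465 -0.00661016]
tcp [[163.0, 105.0], [162.0, 86.0], [159.0, 51.0]]
bar [[158.0, 63.0], [160.0, 91.0], [162.0, 121.0]]
corners [[135.0, 194.0], [351.0, 175.0], [313.0, 59.0], [131.0, 71.0]]
wrist tcp [[621.0, 128.0], [621.0, 147.0]] bar [[618.0, 42.0], [617.0, 150.0], [616.0, 242.0]]
```

```bash
python3 - <<'E'
from h import *
from rig import ctrl
im=ctrl.capture("wrist");im2=ctrl.capture("side")
a=cv2.resize(im2[205:290,225:305],(480,510),interpolation=cv2.INTER_CUBIC)
a=cv2.convertScaleAbs(a,alpha=1.8,beta=25)
b=cv2.resize(im[240:440,260:380],(306,510),interpolation=cv2.INTER_CUBIC);b=cv2.convertScaleAbs(b,alpha=1.8,beta=25)
cv2.imwrite("pics/m2.png",np.hstack([a,b])[:,:,::-1])
E
```

```text
(no output)
```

View pics/m2.png

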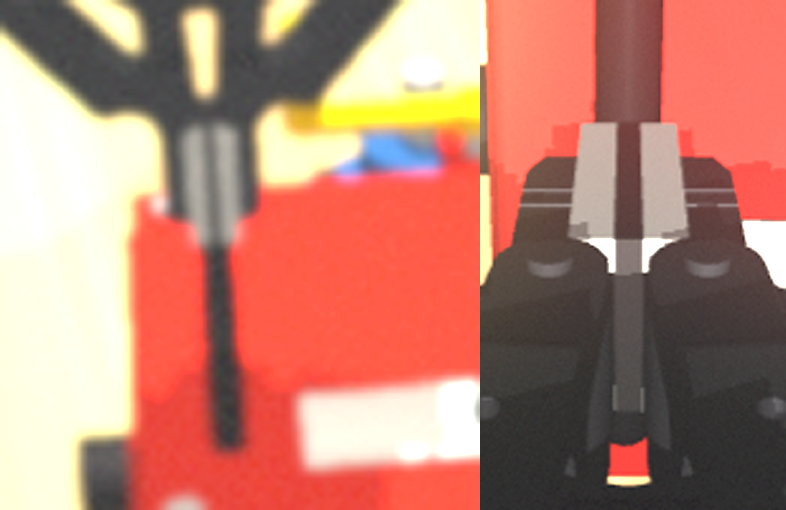

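The side crop shows the fingertips ending about level with the bar's top at (215,245), so the pads are too high. I'll reopen, go 12 mm lower and pinch again.

>>> arm_command(increments=[{"dr":[0,0,0],"offset":[0,0,0],"hand":0},{"dr":[0,0,0],"offset":[0,0,0],"hand":0},{"dr":[0,0,0],"offset":[0,0,0],"hand":0},{"dr":[0,0,0],"offset":[0,0,0.05],"hand":0},{"dr":[0,0,0],"offset":[0,0,0.05],"hand":0},{"dr":[0,0,0],"offset":[0,0,0],"hand":0}])

```text
time_s: 8.65
eef_pos: [468.5, 4.2, 127.9]
ee_rot: [-0.001, 0.756, 0.655, -0.001]
force: [0.6, -0.7, 0.7]
grip_width: 0.5
grip_force: 0.0
```

>>> arm_command(increments=[{"dr":[0,0,0],"offset":[0,0,0],"hand":-1},{"dr":[0,0,0],"offset":[0,0,0],"hand":-1},{"dr":[0,0,0],"offset":[0,0,0],"hand":-1},{"dr":[0,0,0],"offset":[0,0,0],"hand":-1}])

```text
time_s: 9.05
eef_pos: [469.0, 4.1, 129.2]
ee_rot: [-0.0, 0.756, 0.655, -0.0]
force: [-2.5, -0.8, 3.3]
grip_width: 0.094
grip_force: 39.1
```

```bash
sed -i 's/rel(t)+19\*/rel(t)+25*/' h.py; python3 - <<'E'
from h import *
th=np.r_[0,.05,np.linspace(.15,1.55,15)];u=np.pi/4*.025
for t,r in zip(th[1:],arc(th,u*np.arange(17))):print(round(t,2),*r)
E
```

```text
0.05 0.025 0.017 -0.06
0.15 0.025 0.045 -0.117
0.25 0.025 0.055 -0.113
0.35 0.025 0.063 -0.108
0.45 0.025 0.071 -0.102
0.55 0.025 0.08 -0.096
0.65 0.025 0.087 -0.089
0.75 0.025 0.094 -0.081
0.85 0.025 0.1 -0.073
0.95 0.025 0.105 -0.064
1.05 0.025 0.111 -0.055
1.15 0.025 0.114 -0.046
1.25 0.025 0.118 -0.037
1.35 0.025 0.12 -0.026
1.45 0.025 0.122 -0.017
1.55 0.025 0.123 -0.006
```

>>> arm_command(increments=[{"dr":[0.025,0,0],"offset":[0,0.017,-0.06],"hand":-1},{"dr":[0.025,0,0],"offset":[0,0.045,-0.117],"hand":-1},{"dr":[0.025,0,0],"offset":[0,0.055,-0.113],"hand":-1},{"dr":[0.025,0,0],"offset":[0,0.063,-0.108],"hand":-1}], grip_force=50)

```text
time_s: 9.45
eef_pos: [490.1, 0.9, 175.6]
ee_rot: [-0.032, 0.755, 0.654, -0.028]
force: [-5.2, -1.1, -3.5]
grip_width: 0.085
grip_force: 49.0
```

```bash
python3 - <<'E'
from rig import ctrl
s=ctrl.sense();print(s["eef_pos"],s["force"],s["grip_width"],s["grip_force"])
E
```

```text
[490.09122882   0.8779326  175.5927815 ] [-5.24648892 -1.10571164 -3.48084639] 0.08530051367046229 49.013394713401794
```

Low forces, so I'll continue.

>>> arm_command(increments=[{"dr":[0.025,0,0],"offset":[0,0.071,-0.102],"hand":-1},{"dr":[0.025,0,0],"offset":[0,0.08,-0.096],"hand":-1},{"dr":[0.025,0,0],"offset":[0,0.087,-0.089],"hand":-1},{"dr":[0.025,0,0],"offset":[0,0.094,-0.081],"hand":-1}])

```text
time_s: 9.85
eef_pos: [533.8, -5.9, 217.4]
ee_rot: [-0.061, 0.753, 0.653, -0.054]
force: [-16.3, -1.5, 17.5]
grip_width: 0.088
grip_force: 49.3
```

>>> arm_command(increments=[{"dr":[0.025,0,0],"offset":[0,0.1,-0.073],"hand":-1},{"dr":[0.025,0,0],"offset":[0,0.105,-0.064],"hand":-1},{"dr":[0.025,0,0],"offset":[0,0.111,-0.055],"hand":-1},{"dr":[0.025,0,0],"offset":[0,0.114,-0.046],"hand":-1}])

```text
time_s: 10.25
eef_pos: [591.0, -14.8, 236.6]
ee_rot: [-0.088, 0.751, 0.65, -0.078]
force: [-6.6, -6.5, 12.2]
grip_width: 0.088
grip_force: 51.5
```

>>> arm_command(increments=[{"dr":[0.025,0,0],"offset":[0,0.118,-0.037],"hand":-1},{"dr":[0.025,0,0],"offset":[0,0.12,-0.026],"hand":-1},{"dr":[0.025,0,0],"offset":[0,0.122,-0.017],"hand":-1},{"dr":[0.025,0,0],"offset":[0,0.123,-0.006],"hand":-1},{"dr":[0,0,0],"offset":[0,0,0],"hand":-1}])

```text
time_s: 10.75
eef_pos: [651.0, -24.1, 229.1]
ee_rot: [-0.116, 0.747, 0.646, -0.102]
force: [4.4, -8.9, 7.0]
grip_width: 0.092
grip_force: 52.9
```

```bash
python3 - <<'E'
from h import *
from rig import ctrl
s=ctrl.sense();p=np.load("pose.npy");R=Ro.from_quat(s["ee_rot"],scalar_first=True).as_matrix()
b=s["eef_pos"]-28*R[:,2];h=world(p[:3],(85,0,110))[0];d=b-h;x=d[0]*np.cos(p[2])+d[1]*np.sin(p[2])
print(x,d[2],np.hypot(x,d[2]),"theta",np.arctan2(d[2],-x)-np.arctan2(47.5,145),s["force"],s["joints"])
E
```

```text
49.00964795675434 145.78661182055035 153.80403693973975 theta 1.5785319188951825 [ 4.43408373 -8.94393652  6.98513549] [-0.20699211  0.84000607  0.63599711 -0.02396863  1.97428382 -0.06790671]
```

>>> arm_command(increments=[{"dr":[0,0,0],"offset":[0,0,0],"hand":-0.4},{"dr":[0,0,0],"offset":[0,0,0],"hand":-0.4},{"dr":[0,0,0],"offset":[0,0,-0.1],"hand":-0.4},{"dr":[0,0,0],"offset":[0,0,-0.2],"hand":-0.4},{"dr":[0,0,0],"offset":[0,0,-0.2],"hand":-0.4},{"dr":[0,0,0],"offset":[0,0,-0.2],"hand":-0.4},{"dr":[0,0,0],"offset":[0,0,-0.2],"hand":-0.4}])

```text
time_s: 11.45
eef_pos: [661.4, -25.1, 316.9]
ee_rot: [-0.119, 0.746, 0.647, -0.101]
force: [0.3, -0.2, -0.8]
grip_width: 0.301
grip_force: 0.0
```

>>> arm_command(increments=[{"dr":[-0.1,0,0],"offset":[0,0,0],"hand":-0.4},{"dr":[-0.1,0,0],"offset":[0,0,0],"hand":-0.4},{"dr":[-0.1,0,0],"offset":[0,0,0],"hand":-0.4},{"dr":[-0.1,0,0],"offset":[0,0,0],"hand":-0.4},{"dr":[0,0,0],"offset":[0,0,0],"hand":-0.4}])

```text
time_s: 11.95
eef_pos: [660.7, -24.8, 323.7]
ee_rot: [0.006, 0.756, 0.655, 0.005]
force: [-0.3, 0.2, 0.8]
grip_width: 0.302
grip_force: 0.0
```

```bash
python3 - <<'E'
from h import *
from rig import ctrl
s=ctrl.sense();p=np.load("pose.npy");R=Ro.from_quat(s["ee_rot"],scalar_first=True).as_matrix()
print(s["time_s"],s["eef_pos"],s["force"],R.round(3).tolist())
c=ctrl.camera_info("wrist");o=-c["R"].T@c["t"]
print("cam in tool",R.T@(o-s["eef_pos"]),"axis",R.T@c["R"][2],c["K"][0,0])
k=world(p[:3],(-20,0,65))[0];print("knob",k)
print(plan(s,[k[0],k[1]-50,300]))
E
```

```text
11.95 [660.73924957 -24.79187125 323.66613106] [-0.34492727  0.15959672  0.76749713] [[0.142, 0.99, 0.016], [0.99, -0.142, -0.001], [0.001, 0.016, -1.0]]
cam in tool [  67.50833595   -1.34193033 -165.42339124] axis [-0.26654717  0.00140733  0.96382085] 422.29428622595753
knob [506.88773871  -3.99972137  65.        ]
{'offset_after_turn': array([-0.423, -1.237,  0.178]), 'len_mm': np.float64(158.4)}
```

```bash
python3 - <<'E'
from h import *
from rig import ctrl
s=ctrl.sense();print(plan(s,[506.9,-4,320]))
E
```

```text
{'offset_after_turn': array([-0.011, -1.294,  0.01 ]), 'len_mm': np.float64(155.3)}
```

>>> arm_command(increments=[{"dr":[-0.02,0,0],"offset":[0,0,0],"hand":-0.2},{"dr":[0,0,0],"offset":[-0.003,-0.325,0],"hand":-0.2},{"dr":[0,0,0],"offset":[-0.003,-0.325,0],"hand":-0.2},{"dr":[0,0,0],"offset":[-0.003,-0.325,0],"hand":-0.2},{"dr":[0,0,0],"offset":[-0.003,-0.325,0],"hand":-0.2},{"dr":[0,0,0],"offset":[0,0,0],"hand":-0.2}])

```text
time_s: 12.55
eef_pos: [504.9, -3.9, 317.6]
ee_rot: [0.009, 0.756, 0.655, 0.009]
force: [0.1, -0.9, 0.2]
grip_width: 0.4
grip_force: 0.0
```

>>> arm_command(increments=[{"dr":[0,0,0],"offset":[0,0,0.33],"hand":-0.2},{"dr":[0,0,0],"offset":[0,0,0.33],"hand":-0.2},{"dr":[0,0,0],"offset":[0,0,0.33],"hand":-0.2},{"dr":[0,0,0],"offset":[0,0,0],"hand":-0.2}])

```text
time_s: 12.95
eef_pos: [509.6, -4.8, 193.9]
ee_rot: [0.006, 0.756, 0.655, 0.007]
force: [0.8, 0.3, 0.2]
grip_width: 0.404
grip_force: 0.0
```

```bash
python3 - <<'E'
from h import *
from rig import ctrl
s=ctrl.sense();p=np.load("pose.npy");print(s["eef_pos"],s["ee_rot"])
c=ctrl.camera_info("wrist");im=ctrl.capture("wrist")
np.savez("w3.npz",im=im,R=c["R"],t=c["t"],K=c["K"],dist=c["dist"])
k=world(p[:3],(-20,0,62))[0];uv=proj(c,k)[0];print(uv,proj(c,k-[0,0,4])[0])
u,v=uv.astype(int);a=im[v-85:v+85,u-85:u+85]
a=cv2.convertScaleAbs(cv2.resize(a,(595,595),interpolation=cv2.INTER_CUBIC),alpha=1.6,beta=10);print(u-85,v-85)
cv2.imwrite("pics/w3c.png",a[:,:,::-1])
E
```

```text
[509.6391569   -4.84048935 193.92607706] [0.00606677 0.75586879 0.65466173 0.00660217]
[311.92681608 217.97417377] [311.89614706 216.77358069]
226 132
```

View pics/w3c.png

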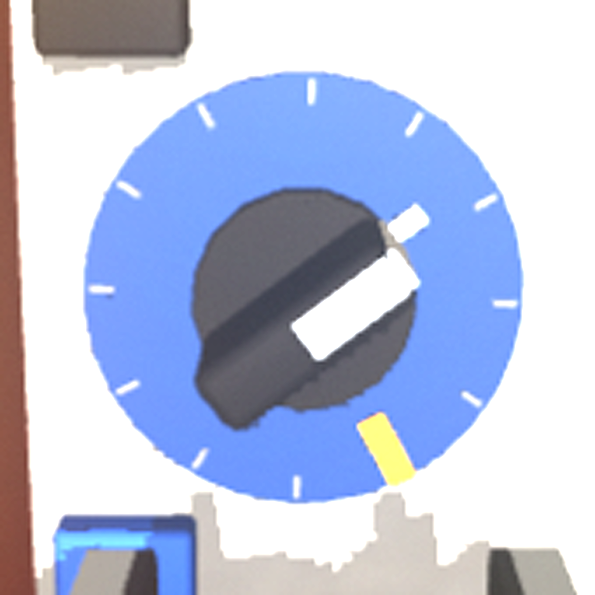

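The crop shows the pointer tip at (421,215), the orange mark from (371,421) to (400,477), and the dial rim spanning x 85–522 and y 70–502. I'll compute the angles by ray casting.

```bash
python3 - <<'E'
from h import *
from rig import ctrl
c=np.load("w3.npz");p=np.load("pose.npy");im=c["im"]
def gp(uv,z):
    uv=np.atleast_2d(np.float64(uv));n=cv2.undistortPoints(uv[:,None],c["K"],c["dist"])[:,0]
    d=np.c_[n,np.ones(len(n))]@c["R"];o=-c["R"].T@c["t"];return o+d*((z-o[2])/d[:,2])[:,None]
C=lambda U:crop2px(U,226,132,3.5)
# dial circle from blue mask contour
h=cv2.cvtColor(im,cv2.COLOR_RGB2HSV);a=h[132:302,226:396]
rim=C([(85,290),(522,290),(310,71),(297,502),(150,130),(462,135),(150,440),(467,428)])
g=gp(rim,58)[:,:2];r=least_squares(lambda q:np.hypot(*(g-q[:2]).T)-q[2],[507,-4,46]);print("dial",r.x,r.fun.round(1),"model",world(p[:3],(-20,0,58)))
dc=r.x[:2]
ticks=gp(C([(311,92),(415,124),(486,202),(505,303),(471,399),(297,487),(201,458),(128,386),(101,290),(129,189),(206,115)]),58)[:,:2]
print("tick dir",np.degrees(np.arctan2(*(ticks-dc).T[::-1])).round(1), np.hypot(*(ticks-dc).T).round(1))
m=gp(C([(371,421),(400,477)]),58)[:,:2];am=np.degrees(np.arctan2(*(m-dc).T[::-1]));print("mark",am,np.hypot(*(m-dc).T))
pt=gp(C([(421,215),(396,231)]),62)[:,:2];ap=np.degrees(np.arctan2(*(pt-dc).T[::-1]));print("ptr",ap,np.hypot(*(pt-dc).T))
st=gp(C([(304,343),(404,268)]),97.5)[:,:2];d=st[1]-st[0];print("stripe",np.degrees(np.arctan2(d[1],d[0])),np.hypot(*(st-dc).T),st-dc)
s=ctrl.sense();print(s["joints"],s["eef_pos"])
E
```

```text
dial [507.41239082  -3.16628791  45.84675095] [-0.3 -0.2 -0.1  0.3  0.2  0.2  0.  -0.1] model [[506.88773871  -3.99972137  58.        ]]
tick dir [  79.6   49.    18.8  -11.1  -41.2 -100.4 -129.9 -160.2  170.5  140.1
  109.7] [41.6 41.8 42.2 42.2 42.4 42.7 42.2 42.2 42.2 41.9 41.9]
mark [-71.07886921 -71.21519553] [31.28682809 45.50264052]
ptr [27.51401592 28.21418124] [29.36750731 23.35898606]
stripe 29.292370399480674 [ 0.62110961 22.27997264] [[-0.31140711 -0.53740372]
 [19.58394102 10.62386159]]
[-0.24172119  0.27807881  1.57752543  0.00397739  1.26326114 -0.0997596 ] [510.94129017  -5.10409242 197.1973243 ]
```

>>> arm_command(increments=[{"dr":[0,0,-0.175],"offset":[0,0,0],"hand":-0.2},{"dr":[0,0,-0.175],"offset":[0,0,0],"hand":-0.2},{"dr":[0,0,-0.175],"offset":[0,0,0],"hand":-0.2},{"dr":[0,0,-0.175],"offset":[0,0,0],"hand":-0.2},{"dr":[0,0,-0.175],"offset":[0,0,0],"hand":-0.2},{"dr":[0,0,-0.175],"offset":[0,0,0],"hand":-0.2},{"dr":[0,0,-0.175],"offset":[0,0,0],"hand":-0.2},{"dr":[0,0,-0.175],"offset":[0,0,0],"hand":-0.2}])

```text
time_s: 13.8
eef_pos: [512.4, -5.4, 201.0]
ee_rot: [0.015, 0.3, 0.954, 0.003]
force: [0.3, 0.6, -0.2]
grip_width: 0.401
grip_force: 0.0
```

>>> arm_command(increments=[{"dr":[0,0,-0.175],"offset":[0,0,0],"hand":-0.2},{"dr":[0,0,-0.175],"offset":[0,0,0],"hand":-0.2},{"dr":[0,0,-0.175],"offset":[0,0,0],"hand":-0.2},{"dr":[0,0,-0.175],"offset":[0,0,0],"hand":-0.2},{"dr":[0,0,-0.175],"offset":[0,0,0],"hand":-0.2},{"dr":[0,0,-0.175],"offset":[0,0,0],"hand":-0.2},{"dr":[0,0,-0.175],"offset":[0,0,0],"hand":-0.2},{"dr":[0,0,-0.175],"offset":[0,0,0],"hand":-0.2}])

```text
time_s: 14.6
eef_pos: [512.4, -5.4, 201.0]
ee_rot: [0.014, -0.243, 0.97, -0.005]
force: [0.7, 0.4, -0.5]
grip_width: 0.402
grip_force: 0.0
```

```bash
cat >> h.py <<'E'
def level(s):
    """small tool-axis turn (units) that makes tool z point straight down"""
    R=Ro.from_quat(s["ee_rot"],scalar_first=True).as_matrix();d=R.T@[0,0,-1]
    return (np.cross([0,0,1],d)/(np.pi/4)).round(3)
E
python3 - <<'E'
from h import *
from rig import ctrl
s=ctrl.sense();print(s["eef_pos"],s["joints"][5],level(s),plan(s,[507.4,-3.2,150],118.4))
im=np.load("w3.npz")["im"];u,v=crop2px([(385,449)],226,132,3.5)[0].round().astype(int);print("mark rgb",im[v,u])
E
```

```text
[512.38542095  -5.41177081 201.01311382] -2.3045948486115186 [-0.023  0.032  0.   ] {'turn_z_total': np.float64(-0.006), 'offset_after_turn': array([0.039, 0.043, 0.424]), 'len_mm': np.float64(51.3)}
mark rgb [240 205  79]
```

>>> arm_command(increments=[{"dr":[-0.023,0.032,-0.006],"offset":[0,0,0],"hand":-0.2},{"dr":[0,0,0],"offset":[0.038,0.043,0.2],"hand":-0.2},{"dr":[0,0,0],"offset":[0,0,0.2],"hand":-0.2},{"dr":[0,0,0],"offset":[0,0,0],"hand":-0.2},{"dr":[0,0,0],"offset":[0,0,0],"hand":-0.2},{"dr":[0,0,0],"offset":[0,0,0],"hand":-0.2},{"dr":[0,0,0],"offset":[0,0,0],"hand":-0.2}])

```text
time_s: 15.3
eef_pos: [504.7, -2.7, 151.5]
ee_rot: [-0.001, -0.243, 0.97, 0.001]
force: [-0.8, 0.3, 0.4]
grip_width: 0.4
grip_force: 0.0
```

```bash
python3 - <<'E'
from h import *
from rig import ctrl
s=ctrl.sense();print(s["eef_pos"],level(s),plan(s,[507.4,-3.2,70],118.4),s["force"])
E
```

```text
[504.70526445  -2.65266171 151.50976713] [ 0.002 -0.001  0.   ] {'turn_z_total': np.float64(-0.007), 'offset_after_turn': array([-0.018, -0.016,  0.679]), 'len_mm': np.float64(81.6)} [-0.77022339  0.32396583  0.36869221]
```

>>> arm_command(increments=[{"dr":[0,0,-0.007],"offset":[-0.018,-0.016,0.17],"hand":-0.2},{"dr":[0,0,0],"offset":[0,0,0.17],"hand":-0.2},{"dr":[0,0,0],"offset":[0,0,0.17],"hand":-0.2},{"dr":[0,0,0],"offset":[0,0,0.08],"hand":-0.2},{"dr":[0,0,0],"offset":[0,0,0.08],"hand":-0.2},{"dr":[0,0,0],"offset":[0,0,0],"hand":-0.2},{"dr":[0,0,0],"offset":[0,0,0],"hand":-0.2}])

```text
time_s: 16.0
eef_pos: [506.7, -3.1, 70.3]
ee_rot: [-0.001, -0.245, 0.969, 0.001]
force: [-0.2, -1.2, 0.4]
grip_width: 0.403
grip_force: 0.0
```

>>> arm_command(increments=[{"dr":[0,0,0],"offset":[0,0,0],"hand":-1},{"dr":[0,0,0],"offset":[0,0,0],"hand":-1},{"dr":[0,0,0],"offset":[0,0,0],"hand":-1},{"dr":[0,0,0],"offset":[0,0,0],"hand":-1},{"dr":[0,0,0],"offset":[0,0,0],"hand":-1}], grip_force=40)

```text
time_s: 16.5
eef_pos: [507.2, -3.7, 70.5]
ee_rot: [-0.001, -0.245, 0.969, 0.0]
force: [1.1, -4.6, 5.4]
grip_width: 0.143
grip_force: 40.2
```

```bash
python3 - <<'E'
from h import *
from rig import ctrl
s=ctrl.sense();print(s["eef_pos"],level(s),plan(s,[507.4,-3.2,70],118.4),s["force"],s["grip_width"])
E
```

```text
[507.16790877  -3.70928329  70.53756267] [ 0.001 -0.002  0.   ] {'turn_z_total': np.float64(-0.0), 'offset_after_turn': array([-0.004,  0.003,  0.004]), 'len_mm': np.float64(0.8)} [ 1.07044076 -4.63385577  5.42279163] 0.14335192177024317
```

>>> arm_command(increments=[{"dr":[0,0,0.17],"offset":[0,0,0],"hand":-1},{"dr":[0,0,0.17],"offset":[0,0,0],"hand":-1},{"dr":[0,0,0.17],"offset":[0,0,0],"hand":-1},{"dr":[0,0,0.17],"offset":[0,0,0],"hand":-1},{"dr":[0,0,0.17],"offset":[0,0,0],"hand":-1},{"dr":[0,0,0.17],"offset":[0,0,0],"hand":-1}])

```text
time_s: 17.1
eef_pos: [507.1, -3.0, 70.5]
ee_rot: [-0.001, 0.155, 0.988, 0.001]
force: [0.9, -0.4, 6.4]
grip_width: 0.141
grip_force: 40.2
```

>>> arm_command(increments=[{"dr":[0,0,0.17],"offset":[0,0,0],"hand":-1},{"dr":[0,0,0.17],"offset":[0,0,0],"hand":-1},{"dr":[0,0,0.17],"offset":[0,0,0],"hand":-1},{"dr":[0,0,0.17],"offset":[0,0,0],"hand":-1},{"dr":[0,0,0.17],"offset":[0,0,0],"hand":-1},{"dr":[0,0,0.17],"offset":[0,0,0],"hand":-1},{"dr":[0,0,0.17],"offset":[0,0,0],"hand":-1},{"dr":[0,0,0],"offset":[0,0,0],"hand":-1}])

```text
time_s: 17.9
eef_pos: [507.8, -2.4, 70.6]
ee_rot: [-0.001, 0.583, 0.813, 0.001]
force: [4.3, 2.8, 4.1]
grip_width: 0.141
grip_force: 40.0
```

```bash
python3 - <<'E'
from h import *
from rig import ctrl
s=ctrl.sense();print(s["eef_pos"],level(s),plan(s,[507.4,-3.2,70],18.9),s["force"],s["wrist_torque"],s["grip_width"])
E
```

```text
[507.7853134   -2.4344516   70.57375793] [ 0.001 -0.003  0.   ] {'turn_z_total': np.float64(-0.004), 'offset_after_turn': array([-0.005, -0.005,  0.005]), 'len_mm': np.float64(1.0)} [4.28098503 2.84946797 4.05787804] [ 0.47391726 -0.87272327 -0.08425382] 0.14096816289113043
```

>>> arm_command(increments=[{"dr":[0,0,0],"offset":[0,0,0],"hand":-0.2},{"dr":[0,0,0],"offset":[0,0,0],"hand":-0.2},{"dr":[0,0,0],"offset":[0,0,-0.1],"hand":-0.2},{"dr":[0,0,0],"offset":[0,0,-0.3],"hand":-0.2},{"dr":[0,0,0],"offset":[0,0,-0.33],"hand":-0.2},{"dr":[0,0,0],"offset":[0,0,-0.33],"hand":-0.2},{"dr":[0,0,0],"offset":[0,0,0],"hand":-0.2},{"dr":[0,0,0],"offset":[0,0,0],"hand":-0.2}])

```text
time_s: 18.7
eef_pos: [506.8, -3.2, 197.5]
ee_rot: [-0.002, 0.581, 0.814, -0.0]
force: [0.4, -0.4, -0.8]
grip_width: 0.4
grip_force: 0.0
```

```bash
python3 - <<'E'
from h import *
from rig import ctrl
s=ctrl.sense();p=np.load("pose.npy");print(s["time_s"],s["eef_pos"],s["ee_rot"])
c=ctrl.camera_info("wrist");im=ctrl.capture("wrist")
np.savez("w4.npz",im=im,R=c["R"],t=c["t"],K=c["K"],dist=c["dist"])
u,v=proj(c,[507.4,-3.2,62])[0].astype(int);a=im[v-85:v+85,u-85:u+85];print(u-85,v-85)
cv2.imwrite("pics/w4c.png",cv2.resize(a,(595,595),interpolation=cv2.INTER_CUBIC)[:,:,::-1])
E
```

```text
18.7 [506.76392628  -3.18033888 197.49501587] [-1.70348530e-03  5.81080838e-01  8.13843983e-01 -3.60520136e-04]
235 133
```

View pics/w4c.png

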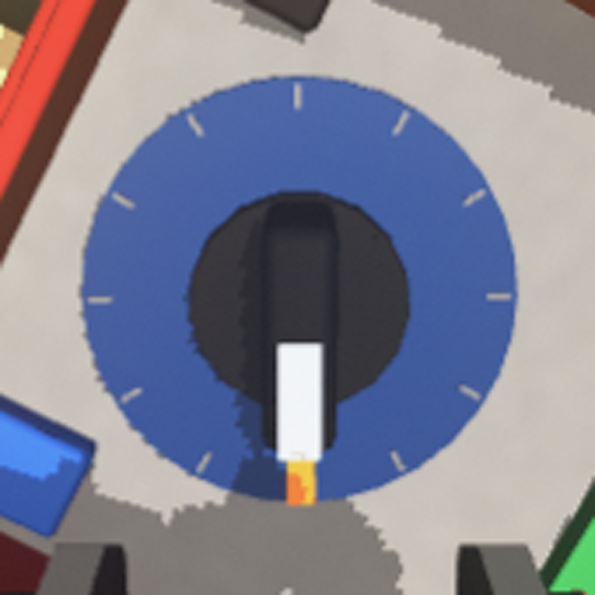

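The knob's stripe is centred at column 300 and the orange mark at about column 301, so the pointer is on the mark to within 1°. Next I go over the open cover with shut fingers and push the handle bar back down from behind.

>>> arm_command(increments=[{"dr":[0,0,0],"offset":[0,0,-0.35],"hand":-0.2},{"dr":[0,0,0],"offset":[0,0,-0.35],"hand":-0.2},{"dr":[0,0,0],"offset":[0,0,-0.35],"hand":-0.2},{"dr":[0,0,0.152],"offset":[0,0,0],"hand":-1},{"dr":[0,0,0.152],"offset":[0,0,0],"hand":-1},{"dr":[0,0,0.152],"offset":[0,0,0],"hand":-1},{"dr":[0,0,0.152],"offset":[0,0,0],"hand":-1},{"dr":[0,0,0],"offset":[0,0,0],"hand":-1}])

```text
time_s: 19.55
eef_pos: [507.1, -3.4, 321.5]
ee_rot: [-0.003, 0.757, 0.653, -0.002]
force: [-0.2, -0.1, 0.7]
grip_width: -0.004
grip_force: 0.0
```

```bash
python3 - <<'E'
from h import *
from rig import ctrl
s=ctrl.sense();p=np.load("pose.npy");b=world(p[:3],(163,0,322))[0]
print(s["eef_pos"],level(s),b,plan(s,b,np.degrees(p[2])))
E
```

```text
[507.05736804  -3.35230924 321.4548049 ] [-0.009 -0.002  0.   ] [687.86100338 -31.15994003 322.        ] {'turn_z_total': np.float64(0.001), 'offset_after_turn': array([-0.006,  1.524, -0.016]), 'len_mm': np.float64(182.9)}
```

>>> arm_command(increments=[{"dr":[-0.009,0,0],"offset":[0,0.305,0],"hand":-1},{"dr":[0,0,0],"offset":[0,0.305,0],"hand":-1},{"dr":[0,0,0],"offset":[0,0.305,0],"hand":-1},{"dr":[0,0,0],"offset":[0,0.305,0],"hand":-1},{"dr":[0,0,0],"offset":[0,0.305,0],"hand":-1},{"dr":[0,0,0],"offset":[0,0,0],"hand":-1},{"dr":[0,0,0],"offset":[0,0,0],"hand":-1}])

```text
time_s: 20.25
eef_pos: [688.6, -30.3, 320.5]
ee_rot: [-0.001, 0.756, 0.654, 0.0]
force: [-0.3, -0.0, -0.5]
grip_width: -0.001
grip_force: 0.0
```

```bash
python3 - <<'E'
from h import *
from rig import ctrl
s=ctrl.sense();p=np.load("pose.npy");b=world(p[:3],(163,0,228))[0]
print(s["eef_pos"],level(s),s["force"],s["joints"],plan(s,b))
E
```

```text
[688.57728416 -30.27071316 320.52982379] [-0.002 -0.002  0.   ] [-0.27106259 -0.02938174 -0.51418007] [-2.13932162e-01  7.07382688e-01  6.07886185e-01  1.14583947e-03
  1.82762843e+00 -6.91603891e-02] {'offset_after_turn': array([-0.009, -0.004,  0.771]), 'len_mm': np.float64(92.5)}
```

>>> arm_command(increments=[{"dr":[0,0,0],"offset":[0,0,0.26],"hand":-1},{"dr":[0,0,0],"offset":[0,0,0.26],"hand":-1},{"dr":[0,0,0],"offset":[0,0,0.25],"hand":-1},{"dr":[0,0,0],"offset":[0,0,0],"hand":-1},{"dr":[0,0,0],"offset":[0,-0.06,0],"hand":-1},{"dr":[0,0,0],"offset":[0,-0.06,0],"hand":-1},{"dr":[0,0,0],"offset":[0,0,0],"hand":-1}])

```text
time_s: 20.95
eef_pos: [673.8, -27.8, 233.7]
ee_rot: [0.002, 0.757, 0.654, 0.002]
force: [0.1, 0.3, 0.7]
grip_width: -0.003
grip_force: 0.0
```

```bash
python3 - <<'E'
from h import *
from rig import ctrl
s=ctrl.sense();print(s["eef_pos"],s["force"])
th=np.linspace(1.57,.47,12)
for t,r in zip(th[1:],arc(th,0*th)):print(round(t,2),*r)
E
```

```text
[673.84559271 -27.75875766 233.69022623] [0.0602749  0.30281183 0.67428442]
1.47 0.0 -0.123 -0.033
1.37 0.0 -0.125 -0.021
1.27 0.0 -0.127 -0.009
1.17 0.0 -0.127 0.005
1.07 0.0 -0.126 0.017
0.97 0.0 -0.123 0.029
0.87 0.0 -0.12 0.042
0.77 0.0 -0.116 0.053
0.67 0.0 -0.109 0.065
0.57 0.0 -0.103 0.075
0.47 0.0 -0.094 0.085
```

>>> arm_command(increments=[{"dr":[0,0,0],"offset":[0,-0.06,0],"hand":-1},{"dr":[0,0,0],"offset":[0,-0.123,-0.033],"hand":-1},{"dr":[0,0,0],"offset":[0,-0.125,-0.021],"hand":-1},{"dr":[0,0,0],"offset":[0,-0.127,-0.009],"hand":-1}])

```text
time_s: 21.35
eef_pos: [622.7, -20.4, 240.4]
ee_rot: [0.002, 0.757, 0.654, 0.002]
force: [2.5, -0.3, 0.3]
grip_width: 0.005
grip_force: 0.7
```

>>> arm_command(increments=[{"dr":[0,0,0],"offset":[0,-0.127,0.005],"hand":-1},{"dr":[0,0,0],"offset":[0,-0.126,0.017],"hand":-1},{"dr":[0,0,0],"offset":[0,-0.123,0.029],"hand":-1}])

```text
time_s: 21.65
eef_pos: [578.0, -13.7, 233.8]
ee_rot: [0.002, 0.757, 0.654, 0.002]
force: [0.9, -0.1, -0.3]
grip_width: 0.0
grip_force: 0.3
```

>>> arm_command(increments=[{"dr":[0,0,0],"offset":[0,-0.12,0.042],"hand":-1},{"dr":[0,0,0],"offset":[0,-0.116,0.053],"hand":-1},{"dr":[0,0,0],"offset":[0,-0.109,0.065],"hand":-1},{"dr":[0,0,0],"offset":[0,-0.103,0.075],"hand":-1},{"dr":[0,0,0],"offset":[0,-0.094,0.085],"hand":-1},{"dr":[0,0,0],"offset":[0,0,0],"hand":-1}])

```text
time_s: 22.25
eef_pos: [513.0, -4.0, 193.8]
ee_rot: [0.001, 0.757, 0.654, 0.001]
force: [0.7, -0.6, 1.1]
grip_width: 0.001
grip_force: 0.0
```

```bash
python3 - <<'E'
from h import *
from rig import ctrl
s=ctrl.sense();p=np.load("pose.npy");print(s["eef_pos"],s["force"])
im=ctrl.capture("side");im2=ctrl.capture("top")
a=cv2.resize(im[160:370,200:380],(480,560),interpolation=cv2.INTER_CUBIC)
np.savez("c5.npz",s=im,t=im2)
cv2.imwrite("pics/s5.png",a[:,:,::-1])
E
```

```text
[513.02120422  -3.95096377 193.77319647] [ 0.7280984  -0.60857042  1.10868584]
```

>>> arm_command(increments=[{"dr":[0,0,0],"offset":[0,0,-0.2],"hand":-1},{"dr":[0,0,0],"offset":[0,0,-0.3],"hand":-1},{"dr":[0,0,0],"offset":[0,0,-0.3],"hand":-1},{"dr":[0,0,0],"offset":[0,0,0],"hand":-1},{"dr":[0,0,0],"offset":[0,0,0],"hand":-1}])

```text
time_s: 22.85
eef_pos: [514.2, -4.4, 290.1]
ee_rot: [0.002, 0.757, 0.653, 0.002]
force: [0.4, 0.7, -0.4]
grip_width: -0.001
grip_force: 0.0
```

```bash
python3 - <<'E'
from h import *
from rig import ctrl
s=ctrl.sense();p=np.load("pose.npy");print(s["eef_pos"],s["force"])
im=cv2.cvtColor(ctrl.capture("side"),cv2.COLOR_RGB2BGR);r=cv2.imread("pics/side0.png")
y,x=slice(225,350),slice(238,360)
print("side diff all",np.abs(im[y,x].astype(int)-r[y,x]).mean())
for n,(u,v) in dict(label=(295,276),blackdisc=(318,271),bar=(264,270),edge=(300,297),mid=(290,250)).items():
    print(n,im[v-2:v+3,u-2:u+3].mean((0,1)).round(),r[v-2:v+3,u-2:u+3].mean((0,1)).round())
cv2.imwrite("pics/s6.png",im)
t=im[268:286,272:318];
for w in (8,):
    T=r[266:288,270:345]; m=cv2.matchTemplate(im[240:320,250:365],T,cv2.TM_CCOEFF_NORMED);print(cv2.minMaxLoc(m),"expect loc (20,26)")
E
```

```text
[514.20429043  -4.41839048 290.09252608] [ 0.35922467  0.72172122 -0.42279032]
side diff all 5.050010928961749
label [183. 192. 188.] [176. 184. 180.]
blackdisc [39. 40. 42.] [37. 38. 40.]
bar [20. 23. 74.] [20. 22. 71.]
edge [ 18.  23. 100.] [17. 21. 97.]
mid [ 26.  36. 188.] [ 25.  35. 181.]
(-0.30108770728111267, 0.9806423187255859, (40, 38), (20, 26)) expect loc (20,26)
```

Side-view matching confirms the cover is fully closed, with the label and bar exactly as at the start. Now back to the latch post.

>>> arm_command(increments=[{"dr":[0,0,0.167],"offset":[0,0,0],"hand":0},{"dr":[0,0,0.167],"offset":[0,0,0],"hand":0},{"dr":[0,0,0.167],"offset":[0,0,0],"hand":0},{"dr":[0,0,0.167],"offset":[0,0,0],"hand":0},{"dr":[0,0,0.167],"offset":[0,0,0],"hand":0},{"dr":[0,0,0.167],"offset":[0,0,0],"hand":0}])

```text
time_s: 23.5
eef_pos: [513.4, -4.3, 288.1]
ee_rot: [-0.0, 0.951, 0.311, 0.0]
force: [0.2, 0.5, 0.0]
grip_width: 0.5
grip_force: 0.0
```

>>> arm_command(increments=[{"dr":[0,0,0.167],"offset":[0,0,0],"hand":0},{"dr":[0,0,0.167],"offset":[0,0,0],"hand":0},{"dr":[0,0,0.167],"offset":[0,0,0],"hand":0},{"dr":[0,0,0.167],"offset":[0,0,0],"hand":0},{"dr":[0,0,0.167],"offset":[0,0,0],"hand":0},{"dr":[0,0,0.167],"offset":[0,0,0],"hand":0},{"dr":[0,0,0],"offset":[0,0,0],"hand":0},{"dr":[0,0,0],"offset":[0,0,0],"hand":0}])

```text
time_s: 24.3
eef_pos: [513.5, -4.3, 288.5]
ee_rot: [-0.0, 0.997, -0.073, 0.001]
force: [-0.4, -0.3, 0.2]
grip_width: 0.502
grip_force: 0.0
```

```bash
python3 - <<'E'
from h import *
from rig import ctrl
s=ctrl.sense();p=np.load("pose.npy");q=1.57;print("model",world(p[:3],(25-55*np.sin(q),103-55*np.cos(q),140)))
print(s["eef_pos"],level(s),plan(s,[514,101,215],np.degrees(p[2]-q)),s["joints"][5])
E
```

```text
model [[512.27890521  99.30039727 140.        ]]
[513.53480314  -4.29324585 288.54513219] [-0.001 -0.002  0.   ] {'turn_z_total': np.float64(0.002), 'offset_after_turn': array([-0.127, -0.868,  0.614]), 'len_mm': np.float64(128.4)} 1.4798063691191945
```

>>> arm_command(increments=[{"dr":[0,0,0],"offset":[-0.032,-0.217,0.15],"hand":0},{"dr":[0,0,0],"offset":[-0.032,-0.217,0.15],"hand":0},{"dr":[0,0,0],"offset":[-0.032,-0.217,0.15],"hand":0},{"dr":[0,0,0],"offset":[-0.032,-0.217,0.15],"hand":0},{"dr":[0,0,0],"offset":[0,0,0],"hand":0},{"dr":[0,0,0],"offset":[0,0,0],"hand":0},{"dr":[0,0,0],"offset":[0,0,0],"hand":0}])

```text
time_s: 25.0
eef_pos: [514.6, 100.3, 217.8]
ee_rot: [-0.0, 0.997, -0.075, 0.002]
force: [0.2, 1.2, 0.1]
grip_width: 0.498
grip_force: 0.0
```

```bash
python3 - <<'E'
from h import *
from rig import ctrl
s=ctrl.sense();p=np.load("pose.npy");q=1.57
im=ctrl.capture("wrist");c=ctrl.camera_info("wrist")
h=cv2.cvtColor(im,cv2.COLOR_RGB2HSV);m=cv2.inRange(h,(24,140,120),(34,255,255))
n,l,st,ce=cv2.connectedComponentsWithStats(m);i=1+np.argmax(st[1:,4]);print(st[i],ce[i],"pred post/pivot",proj(c,world(p[:3],[(25-55*np.sin(q),103-55*np.cos(q),168),(25,103,137)])))
print(s["eef_pos"],plan(s,[514,101,140],np.degrees(p[2]-q)))
cv2.imwrite("pics/w7.png",im[:,:,::-1])
E
```

```text
[ 303  128   33  103 2020] [318.27178218 172.09207921] pred post/pivot [[320.33739165 254.49352756]
 [320.05775223 146.5551675 ]]
[514.56690453 100.31381515 217.83649957] {'turn_z_total': np.float64(-0.002), 'offset_after_turn': array([-0.008, -0.004,  0.649]), 'len_mm': np.float64(77.8)}
```

View pics/w7.png

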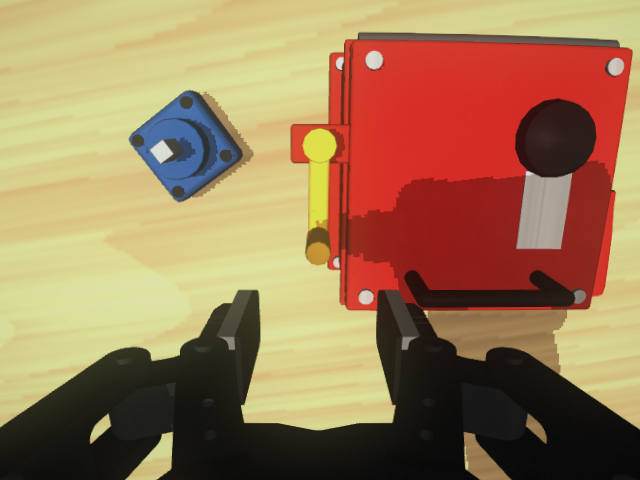

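The post top at (317,253) and pivot at (319,146) match the model at q≈1.57, the cover is closed and the gearbox is undisturbed. I'll lower and grip.

>>> arm_command(increments=[{"dr":[0,0,0],"offset":[0.005,-0.004,0.16],"hand":0},{"dr":[0,0,0],"offset":[0,0,0.16],"hand":0},{"dr":[0,0,0],"offset":[0,0,0.16],"hand":0},{"dr":[0,0,0],"offset":[0,0,0.15],"hand":0},{"dr":[0,0,0],"offset":[0,0,0],"hand":0},{"dr":[0,0,0],"offset":[0,0,0],"hand":0}])

```text
time_s: 25.65
eef_pos: [515.5, 101.0, 142.5]
ee_rot: [-0.0, 0.997, -0.075, 0.002]
force: [-0.1, -0.4, -0.2]
grip_width: 0.496
grip_force: 0.0
```

>>> arm_command(increments=[{"dr":[0,0,0],"offset":[0,0,0],"hand":-1},{"dr":[0,0,0],"offset":[0,0,0],"hand":-1},{"dr":[0,0,0],"offset":[0,0,0],"hand":-1},{"dr":[0,0,0],"offset":[0,0,0],"hand":-1},{"dr":[0,0,0],"offset":[0,0,0],"hand":-1}], grip_force=30)

```text
time_s: 26.15
eef_pos: [515.5, 101.4, 142.6]
ee_rot: [-0.0, 0.997, -0.075, 0.002]
force: [-0.3, -0.4, 6.5]
grip_width: 0.129
grip_force: 29.4
```

```bash
python3 - <<'E'
from h import *
from rig import ctrl
s=ctrl.sense();p=np.load("pose.npy");R=Ro.from_quat(s["ee_rot"],scalar_first=True).as_matrix()
piv=world(p[:3],(25,103,140))[0];print("pivot in tool",R.T@(piv-s["eef_pos"]),s["force"],s["grip_width"],s["grip_force"],s["eef_pos"])
E
```

```text
pivot in tool [52.0741345   2.44637913  2.80474964] [-0.26958083 -0.41518323  6.46966666] 0.12882474613413525 29.42006081342697 [515.53978095 101.37645366 142.58381977]
```

>>> arm_command(increments=[{"dr":[0,0,-0.09],"offset":[0.001,0.031,0],"hand":-1},{"dr":[0,0,-0.18],"offset":[0.0044,0.0623,0],"hand":-1},{"dr":[0,0,-0.18],"offset":[0.0044,0.0623,0],"hand":-1},{"dr":[0,0,-0.18],"offset":[0.0044,0.0623,0],"hand":-1},{"dr":[0,0,-0.18],"offset":[0.0044,0.0623,0],"hand":-1}])

```text
time_s: 26.65
eef_pos: [520.0, 68.3, 142.5]
ee_rot: [0.0, 0.97, 0.244, 0.001]
force: [-6.8, -0.9, 9.9]
grip_width: 0.127
grip_force: 29.9
```

>>> arm_command(increments=[{"dr":[0,0,-0.18],"offset":[0.0044,0.0623,0],"hand":-1},{"dr":[0,0,-0.18],"offset":[0.0044,0.0623,0],"hand":-1},{"dr":[0,0,-0.18],"offset":[0.0044,0.0623,0],"hand":-1}])

```text
time_s: 26.95
eef_pos: [534.2, 50.2, 142.5]
ee_rot: [0.001, 0.897, 0.442, -0.0]
force: [-7.5, -7.2, 9.4]
grip_width: 0.122
grip_force: 29.9
```

>>> arm_command(increments=[{"dr":[0,0,-0.18],"offset":[0.0044,0.0623,0],"hand":-1},{"dr":[0,0,-0.18],"offset":[0.0044,0.0623,0],"hand":-1},{"dr":[0,0,-0.18],"offset":[0.0044,0.0623,0],"hand":-1},{"dr":[0,0,0],"offset":[0,0,0],"hand":-1},{"dr":[0,0,0],"offset":[0,0,0],"hand":-1}])

```text
time_s: 27.45
eef_pos: [555.6, 39.5, 142.7]
ee_rot: [0.003, 0.786, 0.619, 0.0]
force: [-2.4, -12.8, 6.4]
grip_width: 0.129
grip_force: 29.5
```

```bash
python3 - <<'E'
from h import *
from rig import ctrl
s=ctrl.sense();p=np.load("pose.npy");R=Ro.from_quat(s["ee_rot"],scalar_first=True).as_matrix()
piv=world(p[:3],(25,103,140))[0];print("pivot in tool",R.T@(piv-s["eef_pos"]),s["force"],s["grip_width"],s["eef_pos"])
v=(s["eef_pos"]-piv)[:2];print("q",(-np.pi/2+p[2]-np.arctan2(v[1],v[0]))%(2*np.pi))
E
```

```text
pivot in tool [52.88506011 -1.32568905  2.53062166] [ -2.35092387 -12.76464751   6.3663722 ] 0.12861844451446275 [555.56494583  39.46797251 142.70419595]
q 0.06268095468535817
```

>>> arm_command(increments=[{"dr":[0,0,0],"offset":[0,0,0],"hand":0},{"dr":[0,0,0],"offset":[0,0,0],"hand":0},{"dr":[0,0,0],"offset":[0,0,0],"hand":0},{"dr":[0,0,0],"offset":[0,0,-0.2],"hand":0},{"dr":[0,0,0],"offset":[0,0,-0.35],"hand":0},{"dr":[0,0,0],"offset":[0,0,-0.35],"hand":0}])

```text
time_s: 28.05
eef_pos: [554.3, 42.3, 250.7]
ee_rot: [-0.0, 0.785, 0.619, 0.001]
force: [0.9, -1.0, 0.1]
grip_width: 0.501
grip_force: 0.0
```

>>> arm_command(increments=[{"dr":[0,0,0],"offset":[0.2,-0.3,0],"hand":0},{"dr":[0,0,0],"offset":[0.2,-0.3,0],"hand":0},{"dr":[0,0,0],"offset":[0.2,-0.3,0],"hand":0},{"dr":[0,0,0],"offset":[0.2,-0.3,0],"hand":0},{"dr":[0,0,0],"offset":[0.2,-0.3,0],"hand":0},{"dr":[0,0,0],"offset":[0.2,-0.3,0],"hand":0},{"dr":[0,0,0],"offset":[0,0,0],"hand":0},{"dr":[0,0,0],"offset":[0,0,0],"hand":0}])

```text
time_s: 28.85
eef_pos: [378.2, 233.0, 249.5]
ee_rot: [0.001, 0.785, 0.62, 0.001]
force: [0.1, -0.2, -0.2]
grip_width: 0.502
grip_force: 0.0
```

```bash
python3 - <<'E'
from h import *
from rig import ctrl
s=ctrl.sense();p=np.load("pose.npy");print(s["time_s"],s["eef_pos"],s["force"])
r=cv2.imread("pics/top0.png");im=np.ascontiguousarray(ctrl.capture("top")[:,:,::-1])
for n,(x0,y0,x1,y1) in dict(front=(280,270,380,322),right=(340,225,385,270),gearbox=(203,221,248,268),sd=(392,235,410,338),bottle=(442,258,466,280)).items():
    m=cv2.matchTemplate(im[y0-8:y1+8,x0-8:x1+8],r[y0:y1,x0:x1],cv2.TM_CCOEFF_NORMED);_,v,_,l=cv2.minMaxLoc(m);print(n,round(v,3),l,"(8,8)=same")
def yel(i):
    h=cv2.cvtColor(i,cv2.COLOR_BGR2HSV);m=cv2.inRange(h,(22,150,100),(36,255,255))[230:270,260:330];v,u=np.nonzero(m);return len(u),u.min()+260,u.max()+260,v[u<12+u.min()].mean()+230,v[u>u.max()-8].mean()+230
print(yel(r),yel(im))
c=ctrl.camera_info("top")
for q in(0,.13,.3):print(q,proj(c,world(p[:3],(25-55*np.sin(q),103-55*np.cos(q),168))))
E
```

```text
28.85 [378.17885465 233.03231473 249.50087352] [ 0.08869393 -0.19503728 -0.18517581]
front 0.98 (8, 8) (8,8)=same
right 0.973 (8, 8) (8,8)=same
gearbox 0.99 (8, 8) (8,8)=same
sd 0.989 (8, 8) (8,8)=same
bottle 0.986 (8, 8) (8,8)=same
(213, np.int64(271), np.int64(308), np.float64(244.23809523809524), np.float64(250.4848484848485)) (261, np.int64(271), np.int64(309), np.float64(244.2680412371134), np.float64(249.88095238095238))
0 [[306.56540755 247.22740832]]
0.13 [[305.70400181 251.37111719]]
0.3 [[303.77676416 256.56867045]]
```

The cover is closed, the latch is back where it started (about 0.1 rad), the bystanders have not moved and the arm is clear. I'm handing in.

```bash
python3 -c "
from rig import ctrl
print(ctrl.finish_job())"
```

```text
the job is handed in; nothing more can be done
None
```

I finished the task and handed it in at about 29 s of the 72 s allowed: my last checks put the pointer on the orange mark, the cover closed, the latch back across it and the bystanders unmoved. The hand-in returned no score.

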